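# Sort the kitchen odds and ends into their trays

## Task

Tidy the worktop by sorting the five loose things into the three shallow wooden trays on the trivet rods: the lemon and the garlic bulb go side by side into the oblong tray, the salt shaker and the spice jar stand upright in the round tray, and the food tin stands upright in the square tray. Each must rest on the floor of its tray, inside the rim, and nothing else on the worktop, such as the teaspoon and the little candle, may be pushed out of its place.

Things in the scene. Friction and masses are not known exactly. Their poses are not given: they have to be found in the camera images.
- oblong_tray: Fixed. Origin: centre of its underside, which stands 12 mm above the worktop on the trivet rods; z up. Oblong wooden tray, 180 mm along its x, 95 mm along its y, 18 mm high (a 50 mm long grip on each short rim rises to 22 mm); walls 6 mm, floor top 6 mm above the origin; inside 168 x 83 mm. For the lemon and the garlic.
- round_tray: Fixed. Origin: centre of its underside, which stands 12 mm above the worktop on the trivet rods; z up. Round wooden tray, 140 mm across, 18 mm high; wall 6 mm, floor top 6 mm above the origin; inside 128 mm across. For the salt shaker and the spice jar.
- square_tray: Fixed. Origin: centre of its underside, which stands 12 mm above the worktop on the trivet rods; z up. Square wooden tray, 96 x 96 mm along its x and y, 18 mm high; walls 5 mm, floor top 5 mm above the origin; inside 86 x 86 mm. For the food tin.
- lemon: Yellow lemon lying on its side, 78 mm long along its x, 55 mm wide along its y, 56 mm high, about 0.11 kg. Origin: centre of its underside as it lies, z up. It can roll a little about its x when let go.
- garlic: Whitish garlic bulb, 60 mm across at about 25 mm height, 59 mm high with a pointed top, about 0.04 kg. Origin: centre of its underside, z up.
- salt_shaker: White salt shaker with a grey domed top, round, 44 mm across up to 66 mm, top 34 mm across, 90 mm high, about 0.1 kg; its foot is a little uneven, so it may stand up to 0.04 rad off plumb. Origin: centre of its underside, z up.
- spice_jar: Clear cylindrical spice jar with dark green screw cap, 41 mm across, 104 mm high, about 0.09 kg. Origin: centre of its underside, z up.
- food_tin: Small red cylindrical food tin with bare metal lid, 57 mm across, 72 mm high, about 0.18 kg. Origin: centre of its underside, z up.
- teaspoon: Loose steel teaspoon lying flat among the things, 130 mm along its x, 27 mm wide, 11 mm high; a bystander, to be left where it is. Origin: centre of its underside.
- tea_candle: Loose small round candle in a metal cup, 38 mm across, 17 mm high; a bystander, to be left where it is. Origin: centre of its underside.
There are look-alikes about, which are no part of the job. Leave any purple or turquoise look-alike of the garlic alone. Leave any blue look-alike of the food_tin alone.

How it is judged:
By the outcome, as a careful person would: the job done as asked, in the order asked, and still so for the second after the job is handed in, with the robot touching nothing.
It also fails if it takes over 122 s, if anything falls off the work surface, if the arm or the gripper's body presses on something with over 40 N, if the wrist force passes 120 N, or if a joint passes its speed limit or range.

## Robot

A 7-joint arm with a two-finger parallel gripper is mounted at the origin on a cart in front of the work surface, level with it; the furniture and walls round the work are solid. World frame = base frame: x ahead of the robot, y to its left, z up, the work surface at z = 0. Lengths are in m, angles in degrees, forces in N, time in s.
With the tool pointing down it reaches from about 0.425 to 0.875 m from the base axis. Payload 4.7 kg.
Tool frame: the origin (TCP) lies midway between the tips of the shut fingers; the grasp point (between the pads) lies 19 mm behind it; z points along the fingers, y is the line along which they close (so a half turn about z gives the same grasp; the last joint's range is limited). The gripper opens to 87 mm and grips with 3 to 60 N. Pads are 19 mm wide; open, the fingers measure 117 mm over their backs; the gripper's body (75 mm by 190 mm) begins 51 mm behind the grasp point.
Start: joints at [68.016, 18.392, -4.016, 83.108, 1.295, 78.541, -3.26], TCP at [0.252, -0.599, 0.223] pointing down, gripper open.
Joint ranges: [-163.93, 163.93], [-17.29, 119.83], [-79.2, 71.16], [3.27, 140.29], [-89.18, 269.18], [5.43, 117.66], [-154.24, 154.24]. Speed limits (degrees/s): [147.25, 147.25, 180, 180, 180, 180, 180].

## Interface

Orientations are given as [roll, pitch, yaw] about the fixed x, y, z axes, in that order (R = Rz(yaw) Ry(pitch) Rx(roll)).
In Python, from cell import env gives the robot as it stands. The module is installed in compiled form; this text tells all that it offers.
- The arm moves only by the tool step_arm, never from a script. Its argument "rows" is a list of rows, each an object with "angular": the turn, a rotation vector about the tool's x, y, z in units of pi rad (1.0 is pi rad), a list of three; "slide": the shift along the tool's x, y, z in units of 500 mm (1.0 is 500 mm), a list of three; "jaw": the opening, from 0 (shut) to 1 (fully open). A call has 1 to 10 rows; each row shifts and turns the commanded pose from where the row before left it, along the tool's axes as they then stand; what a row does not reach is not made up. A row lasts 1/8 s, in which the tool goes at most 62.5 mm and 10.7 degrees, less where a joint would pass 70% of its speed; a pose out of reach is approached as far as the arm can. A call with a number of a shift or a turn outside -1 to 1 is refused whole. A call with a gripper value outside its range is refused whole. The fingers move at their own pace and stop on an object; "newtons" is the grip in N (left out, the last holds). Time passes only in rows, so rows that do not move let the fingers close. It gives the time, the measured TCP pose, the force, the opening and the grip force at its end, in the units of the state.
- env.get_obs(): the state, without advancing time (a new reading comes with each control period).
- env.read_camera(name): name is "side" or "top"; returns the picture (384x512x3 uint8, red, green, blue); there is no depth.
- env.camera_info(name): a dict with "fx", "fy", "cx", "cy" (pixels), "R" (3x3) and "t" (3): a world point X has camera coordinates R X + t. Camera axes: x right, y down, z forward; pixel columns grow to the right and rows downward; lengths in m; the calibration is good to about 2 mm. A picture is of the moment at which its call begins. camera_info takes no time and is no camera call.
- env.sign_off(): hands the job in; it is judged then, once.
The state is a dict: "time_s": time; "qpos": joint angles; "joint_velocities": joint speeds; "effort": joint torques, N m; "tool_pos": TCP position; "tool_rot": TCP orientation; "force": force on the tool from outside, world axes, zero at the start; "wrist_torque": the same for the moment, N m; "grip_width": finger opening in m; "grasp_force": force on a finger pad.
Only numpy, scipy, OpenCV 4.12 (cv2) and the standard library are available. Lean on these libraries where they do the work, as an engineer would, in place of code of your own. Each camera call takes 0.05 s, during which the arm holds its last target. There are 200 camera calls.

## Working session

There is one attempt and no reset: what is moved stays moved. The work goes in short steps, Python scripts to look and compute and a tool call to move; the robot and the scene stay as the last step left them, time stands still between calls to the robot, and variables do not carry over. Pictures are saved under pics/ and viewed, at most 14 in all, crops included, and the job is handed in when it is done.

Besides the shell and the picture viewer there is one more tool, called by a JSON object that holds its "name" and its "arguments". step_arm: Moves the arm, as the interface text tells. Shifts and turns lie within -1 to 1; 1 stands for 500 mm of shift or pi rad of turn. Its arguments: {"type":"object","properties":{"rows":{"type":"array"},"newtons":{"type":"number"}},"required":["rows"]}

```bash
mkdir -p pics; python3 - <<'E'
from cell import env
import cv2
for n in("top","side"):
    cv2.imwrite(f"pics/{n}0.png",cv2.resize(env.read_camera(n)[:,:,::-1],(800,600),interpolation=cv2.INTER_CUBIC))
    i=env.camera_info(n);print(n,{k:(v.round(4).tolist() if hasattr(v,'round') and hasattr(v,'tolist') else v) for k,v in i.items()})
o=env.get_obs();print(o)
E
```

```text
top {'fx': 348.7705742136804, 'fy': 348.7705742136804, 'cx': 257.01949499335433, 'cy': 187.5847739607002, 'R': [[-0.0187, -0.9998, 0.0005], [-0.9889, 0.0185, -0.1477], [0.1476, -0.0032, -0.989]], 't': [-0.0059, 0.5062, 0.9264]}
side {'fx': 442.68611237855293, 'fy': 442.68611237855293, 'cx': 260.5899688316163, 'cy': 187.4539695717243, 'R': [[0.9935, -0.1115, -0.023], [-0.0707, -0.4459, -0.8923], [0.0893, 0.8881, -0.4509]], 't': [-0.4811, 0.0772, 1.3716]}
{'time_s': 0.1, 'qpos': array([68.01546575, 18.43504197, -4.01624416, 83.16666808,  1.29592444,
       78.54066669, -3.25962075]), 'joint_velocities': array([-0.05215814, -0.15772532,  0.07484919, -0.16761823,  0.01122226,
        0.08627381, -0.00802879]), 'effort': array([ 1.29260666e-04, -4.92571020e+01, -4.05642008e-01, -3.13399279e+01,
       -6.42148918e-02,  3.94851691e-02,  5.12520467e-05]), 'tool_pos': array([ 0.25157466, -0.59881655,  0.22157928]), 'tool_rot': array([-1.79902908e+02,  6.06058199e-03,  2.27953464e+01]), 'force': array([-0.65595249,  0.22641679,  0.49818443]), 'wrist_torque': array([ 0.00272935, -0.00577959,  0.01695886]), 'grasp_force': 0.0, 'grip_width': 0.08720384332773333}
```

View pics/top0.png

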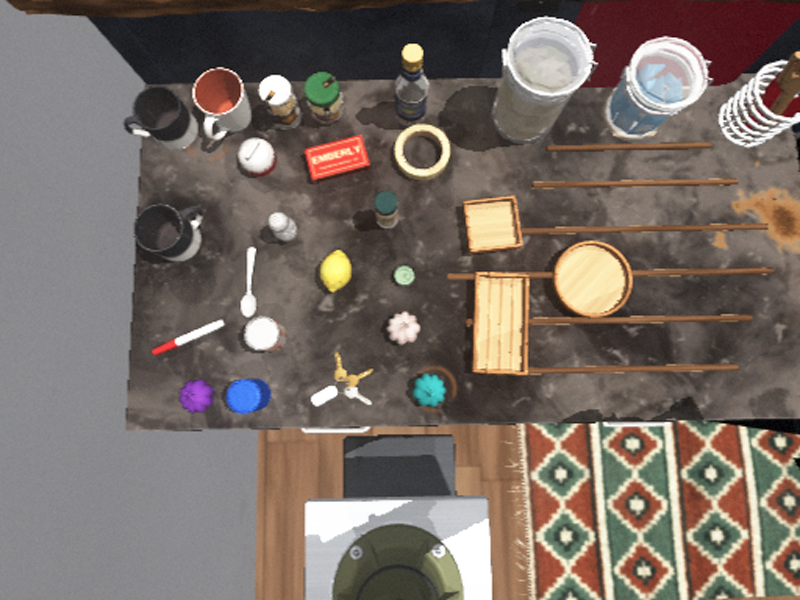

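View pics/side0.png

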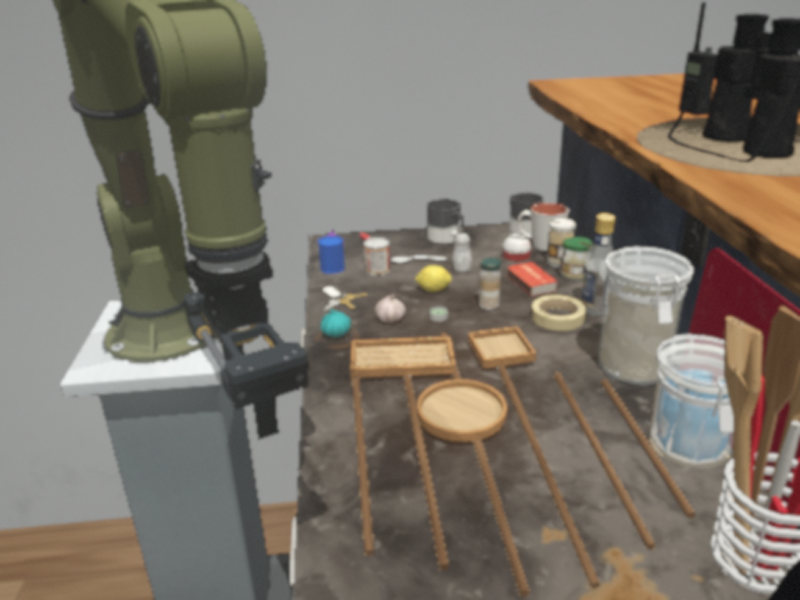

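The top view shows these (800x600 pixels):
- **Lemon:** (336,270).
- **Garlic:** whitish at (403,328). The purple one (197,395) and turquoise one (430,390) are look-alikes.
- **Salt shaker:** (283,225).
- **Spice jar:** the slim, dark-green-capped one at (387,208) fits. The wide, bright-green jar at (323,95) does not.
- **Tin:** candidates are (263,334), the blue one (246,395), which is a look-alike, and the white-domed red thing at (257,157).
- **Bystanders:** candle (403,275) and spoon (250,280).

I'll enlarge to confirm the tin and the jar.

```bash
python3 - <<'E'
from cell import env
import cv2,numpy as np
t=env.read_camera("top")[:,:,::-1];s=env.read_camera("side")[:,:,::-1]
cv2.imwrite("pics/raw_top.png",t);cv2.imwrite("pics/raw_side.png",s)
a=cv2.resize(t[85:265,85:300],(400,335),interpolation=cv2.INTER_CUBIC)
b=cv2.resize(s[130:220,200:392],(800,375),interpolation=cv2.INTER_CUBIC)
cv2.imwrite("pics/c1.png",b)
cv2.imwrite("pics/c2.png",cv2.resize(t[85:265,85:305],(733,600),interpolation=cv2.INTER_CUBIC))
E
```

```text
(no output)
```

View pics/c1.png

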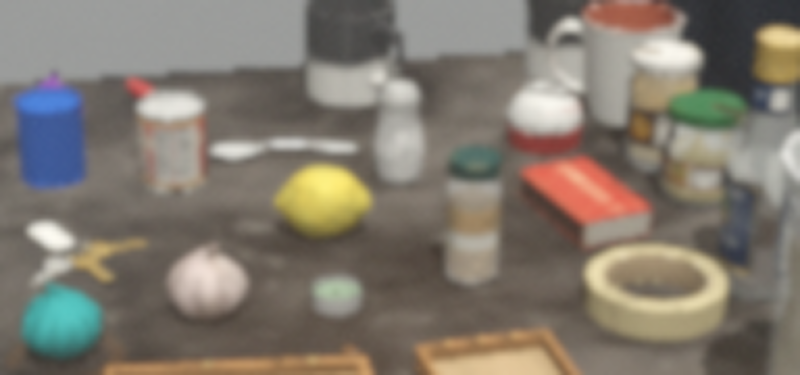

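View pics/c2.png

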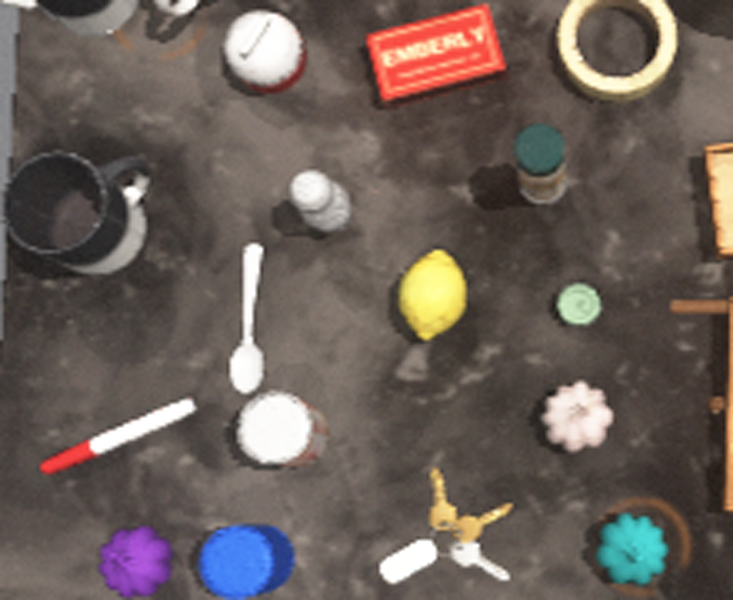

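The side crop at (172,140) shows a tin with a red-edged label and metal lid, the same shape as the blue one, so that is the food tin (top crop (275,430)). The white dome with a red foot at (545,115) is a timer. The jar with the dark green cap (475,215) is slim and clear, so it is the spice jar. Next I'll triangulate.

```bash
cat > h.py <<'E'
import numpy as np
from cell import env
I={n:env.camera_info(n) for n in("top","side")}
def ray(n,u,v,z):
    i=I[n];R=np.array(i["R"]);t=np.array(i["t"])
    c=-R.T@t;d=R.T@np.array([(u-i["cx"])/i["fx"],(v-i["cy"])/i["fy"],1.])
    return c+d*(z-c[2])/d[2]
c2=lambda x,y:(85+x/3.332-.5+.15,85+y/3.3333-.5+.15)
c1=lambda x,y:(200+x/4.1667-.38,130+y/4.1667-.38)
f=lambda x,y:(x/1.5625-.2,y/1.5625-.2)
def proj(n,X):
    i=I[n];p=np.array(i["R"])@np.array(X)+np.array(i["t"]);return i["fx"]*p[0]/p[2]+i["cx"],i["fy"]*p[1]/p[2]+i["cy"]
E
python3 - <<'E'
from h import *
P={'tin':(275,429,172,105,.072),'salt':(310,186,403,92,.083),'spice':(541,147,476,155,.104),'lemon':(433,294,322,200,.028),'garlic':(578,416,207,287,.028),'candle':(579,304,337,285,.017)}
for k,(a,b,c,d,z) in P.items(): print(k,(ray("top",*c2(a,b),z)*1000).round(),(ray("side",*c1(c,d),z)*1000).round())
for k,(a,b) in {'lemA':(438,251),'lemB':(426,340),'spoonA':(254,245),'spoonB':(246,392),'key':(436,470),'timer':(265,50),'pen':(192,405)}.items(): print(k,(ray("top",*c2(a,b),.02)*1000).round())
for k,p in {'obl':[(473,273),(528,273),(527,374),(474,372)],'sq':[(463,199),(517,196),(522,249),(469,252)],'round':[(593,278)]}.items():
  q=[ray("top",*f(*x),.03) for x in p]; print(k,(np.array(q)*1000).round().tolist(),(np.mean(q,0)*1000).round())
for k,p in {'obl':[(351,342),(452,338),(455,372),(352,373)],'sq':[(470,334),(520,328),(535,356),(484,364)],'round':[(462,407)]}.items():
  q=[ray("side",*f(*x),.03) for x in p]; print(k,(np.array(q)*1000).round().tolist(),(np.mean(q,0)*1000).round())
E
python3 - <<'E'
import cv2,numpy as np
t=cv2.imread("pics/raw_top.png");s=cv2.imread("pics/raw_side.png")
a=cv2.resize(t[120:245,290:410],(480,500),interpolation=cv2.INTER_CUBIC);b=cv2.resize(s[205:285,220:350],(320*1,197),interpolation=cv2.INTER_CUBIC)
o=np.zeros((500,800,3),np.uint8);o[:,:480]=a;o[:197,480:]=b
cv2.imwrite("pics/c3.png",o)
E
```

```text
tin [437. 223.  72.] [440. 219.  72.]
salt [631. 195.  83.] [634. 189.  83.]
spice [653.   8. 104.] [656.   6. 104.]
lemon [552. 103.  28.] [552. 104.  28.]
garlic [446. -17.  28.] [446. -30.  28.]
candle [543. -20.  17.] [545. -22.  17.]
lemA [590. 100.  20.]
lemB [514. 110.  20.]
spoonA [599. 257.  20.]
spoonB [472. 261.  20.]
key [404. 102.  20.]
timer [774. 251.  20.]
pen [462. 306.  20.]
obl [[542.0, -144.0, 30.0], [540.0, -242.0, 30.0], [361.0, -231.0, 30.0], [366.0, -139.0, 30.0]] [ 452. -189.   30.]
sq [[680.0, -130.0, 30.0], [684.0, -230.0, 30.0], [584.0, -234.0, 30.0], [580.0, -138.0, 30.0]] [ 632. -183.   30.]
round [[529.0, -358.0, 30.0]] [ 529. -358.   30.]
obl [[365.0, -144.0, 30.0], [549.0, -158.0, 30.0], [535.0, -270.0, 30.0], [363.0, -247.0, 30.0]] [ 453. -205.   30.]
sq [[585.0, -149.0, 30.0], [681.0, -141.0, 30.0], [682.0, -240.0, 30.0], [589.0, -253.0, 30.0]] [ 634. -196.   30.]
round [[529.0, -369.0, 30.0]] [ 529. -369.   30.]
```

View pics/c3.png

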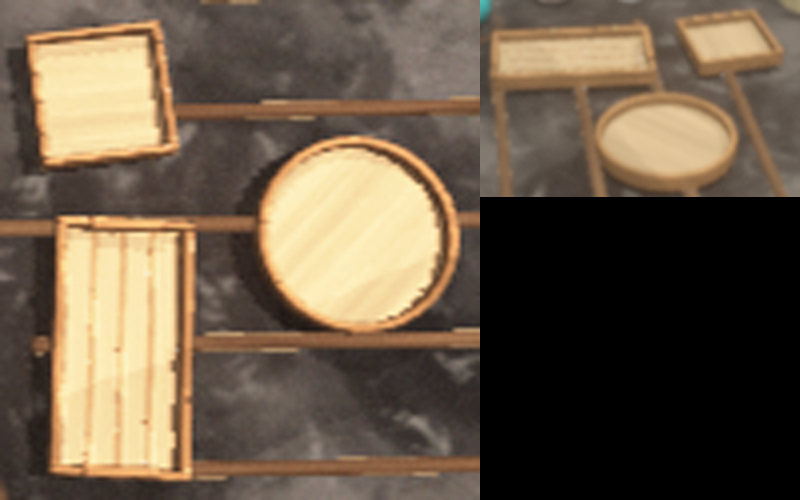

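The crop shows the square tray at (100,93), the oblong at (123,347) and the round at (360,234), with clean rim edges. I'll compute the tray poses from the rim edges, plus the lemon, garlic and shaker base refinement.

```bash
python3 - <<'E'
from h import *
c3=lambda x,y:(290+x/4-.375,120+y/4-.375)
def r(x,y,z): return (ray("top",*c3(x,y),z)*1000).round(1)
print('round R,T z30',r(460,234,30e-3),r(360,137,.03),'L,B z12',r(259,234,.012),r(360,332,.012))
print('sq TL,TR,BR at z30',r(29,35,.03),r(159,22,.03),r(178,151,.03),'BL z12',r(43,167,.012))
print('ob TL',r(60,217,.03),'TR',r(195,226,.03),'BR',r(190,477,.03),'BL12',r(52,474,.012))
import cv2
from scipy import ndimage
t=cv2.imread('pics/raw_top.png')[:,:,::-1].astype(int);s=cv2.imread('pics/raw_side.png')[:,:,::-1].astype(int)
def seg(im,m,box,nm,z):
    u0,v0,u1,v1=box;k=m(im[v0:v1,u0:u1]);l,n=ndimage.label(k);b=1+np.argmax(ndimage.sum(k,l,range(1,n+1)));ys,xs=np.where(l==b)
    c=(xs.mean()+u0,ys.mean()+v0);ev=cv2.PCACompute2(np.c_[xs,ys].astype(float),None)
    print(nm,len(xs),np.round(c,1),(xs.min()+u0,xs.max()+u0,ys.min()+v0,ys.max()+v0),(ray('top' if im is t else 'side',*c,z)*1000).round(1),'axis',ev[1][0].round(2))
    if im is t and nm=='lemon':
        a=ray('top',*c,z);b=ray('top',*(np.array(c)+10*ev[1][0]),z);print('lemon yaw',np.degrees(np.arctan2(*(b-a)[1::-1])))
yel=lambda p:(p[...,0]-p[...,2]>60)
pale=lambda p:(p.min(-1)>110)
seg(t,yel,(195,150,235,195),'lemon',.028);seg(s,yel,(262,165,295,190),'lemon',.028)
seg(t,lambda p:(p.min(-1)>100),(245,195,272,225),'garlic',.028);seg(s,lambda p:(p.min(-1)>105),(236,185,262,210),'garlic',.028)
seg(t,pale,(155,198,180,226),'tinlid',.072)
seg(t,pale,(170,130,192,158),'salt',.045);seg(s,pale,(288,148,304,177),'salt',.045)
for n,X in {'salt632,193':[(.632,.193,z) for z in(0,.09)],'spice':[(.654,.007,z) for z in(0,.104)]}.items(): print(n,[np.round(proj(c,x),1).tolist() for c in('top','side') for x in X])
E
```

```text
round R,T z30 [ 526.2 -428.8   30. ] [ 597.  -363.8   30. ] L,B z12 [ 531.9 -293.4   12. ] [ 460.5 -360.4   12. ]
sq TL,TR,BR at z30 [ 676.1 -132.5   30. ] [ 684.  -225.9   30. ] [ 589.3 -234.6   30. ] BL z12 [ 583.6 -141.3   12. ]
ob TL [ 543.5 -149.5   30. ] TR [ 535.3 -243.7   30. ] BR [ 361.7 -231.1   30. ] BL12 [ 365.5 -139.5   12. ]
lemon 404 [214.5 172.9] (np.int64(205), np.int64(224), np.int64(160), np.int64(186)) [551.4 103.2  28. ] axis [-0.17  0.98]
lemon yaw 170.03973003979164
lemon 280 [277.2 177.1] (np.int64(266), np.int64(288), np.int64(169), np.int64(185)) [553.9 107.8  28. ] axis [ 1.   -0.04]
garlic 321 [258.  209.6] (np.int64(248), np.int64(268), np.int64(199), np.int64(220)) [446.  -16.9  28. ] axis [-0.25  0.97]
garlic 247 [249.2 196.7] (np.int64(240), np.int64(259), np.int64(188), np.int64(204)) [447.2 -18.4  28. ] axis [ 1.   -0.05]
tinlid 426 [167.5 212.8] (np.int64(156), np.int64(179), np.int64(200), np.int64(223)) [438.2 222.   72. ] axis [ 0.99 -0.1 ]
salt 273 [179.8 142.7] (np.int64(170), np.int64(190), np.int64(130), np.int64(153)) [635.8 198.3  45. ] axis [0.62 0.78]
salt 316 [295.4 160.7] (np.int64(288), np.int64(303), np.int64(148), np.int64(173)) [632.7 197.7  45. ] axis [0.19 0.98]
salt632,193 [[184.9, 148.2], [178.0, 139.4], [295.3, 172.6], [295.6, 149.4]]
spice [[248.4, 139.7], [247.5, 128.6], [312.3, 196.0], [313.3, 166.8]]
```

Measured positions (mm):

| Thing | Position |
|---|---|
| Lemon | (552,104), yaw −10° |
| Garlic | (446,−17) |
| Shaker | (633,195) |
| Jar | (655,7) |
| Tin | (438,222) |
| Oblong tray | (452,−191), yaw −4.5° |
| Round tray | (529,−361) |
| Square tray | (633,−184) |

I'll work in the order listed, starting with the lemon.

{"name": "step_arm", "arguments": {"rows": [{"angular":[0,0,0.0515],"slide":[0,0,0],"jaw":1},{"angular":[0,0,0.0515],"slide":[0,0,0],"jaw":1},{"angular":[0,0,0.0515],"slide":[0,0,0],"jaw":1},{"angular":[0,0,0],"slide":[0.0317,-0.0969,0],"jaw":1},{"angular":[0,0,0],"slide":[0.0317,-0.0969,0],"jaw":1},{"angular":[0,0,0],"slide":[0.0317,-0.0969,0],"jaw":1},{"angular":[0,0,0],"slide":[0.0317,-0.0969,0],"jaw":1},{"angular":[0,0,0],"slide":[0.0317,-0.0969,0],"jaw":1},{"angular":[0,0,0],"slide":[0.0317,-0.0969,0],"jaw":1},{"angular":[0,0,0],"slide":[0.0317,-0.0969,0],"jaw":1}], "newtons": 15}}

```text
time_s: 1.45
tool_pos: [0.3924, -0.2695, 0.2226]
tool_rot: [180.0, -0.0, -5.0]
force: [0.6, 0.5, 0.1]
grip_width: 0.0869
grasp_force: 0.0
```

{"name": "step_arm", "arguments": {"rows": [{"angular":[0,0,0],"slide":[0.0316,-0.0965,0.02],"jaw":1},{"angular":[0,0,0],"slide":[0.0316,-0.0965,0.02],"jaw":1},{"angular":[0,0,0],"slide":[0.0316,-0.0965,0.02],"jaw":1},{"angular":[0,0,0],"slide":[0.0316,-0.0965,0.02],"jaw":1},{"angular":[0,0,0],"slide":[0.0316,-0.0965,0.02],"jaw":1},{"angular":[0,0,0],"slide":[0.0316,-0.0965,0.02],"jaw":1},{"angular":[0,0,0],"slide":[0.0316,-0.0965,0.02],"jaw":1},{"angular":[0,0,0],"slide":[0.0316,-0.0965,0.02],"jaw":1},{"angular":[0,0,0],"slide":[0,0,0],"jaw":1}]}}

```text
time_s: 2.58
tool_pos: [0.5511, 0.1076, 0.1416]
tool_rot: [-179.8, 0.1, -4.6]
force: [-0.1, -0.3, 0.6]
grip_width: 0.0868
grasp_force: 0.0
```

{"name": "step_arm", "arguments": {"rows": [{"angular":[0,0,0],"slide":[0,0,0.06],"jaw":1},{"angular":[0,0,0],"slide":[0,0,0.06],"jaw":1},{"angular":[0,0,0],"slide":[0,0,0.06],"jaw":1},{"angular":[0,0,0],"slide":[0,0,0.04],"jaw":1},{"angular":[0,0,0],"slide":[0,0,0.03],"jaw":1},{"angular":[0,0,0],"slide":[0,0,0],"jaw":1},{"angular":[0,0,0],"slide":[0,0,0],"jaw":0.4},{"angular":[0,0,0],"slide":[0,0,0],"jaw":0.4},{"angular":[0,0,0],"slide":[0,0,0],"jaw":0.4},{"angular":[0,0,0],"slide":[0,0,0],"jaw":0.4}], "newtons": 15}}

```text
time_s: 3.82
tool_pos: [0.5518, 0.1023, 0.0178]
tool_rot: [180.0, -0.0, -5.0]
force: [0.3, 0.9, -0.3]
grip_width: 0.0549
grasp_force: 0.6
```

{"name": "step_arm", "arguments": {"rows": [{"angular":[0,0,0],"slide":[0,0,0],"jaw":0.4},{"angular":[0,0,0],"slide":[0,0,0],"jaw":0.4},{"angular":[0,0,0],"slide":[0,0,-0.07],"jaw":0.4},{"angular":[0,0,0],"slide":[0,0,-0.07],"jaw":0.4},{"angular":[0,0,0],"slide":[0,0,-0.07],"jaw":0.4},{"angular":[0,0,0],"slide":[-0.009,0.06,0],"jaw":0.4},{"angular":[0,0,0],"slide":[-0.009,0.08,0],"jaw":0.4},{"angular":[0,0,0],"slide":[-0.009,0.08,0],"jaw":0.4},{"angular":[0,0,0],"slide":[-0.009,0.08,0],"jaw":0.4},{"angular":[0,0,0],"slide":[-0.009,0.08,0],"jaw":0.4}]}}

```text
time_s: 5.08
tool_pos: [0.5119, -0.0862, 0.1222]
tool_rot: [180.0, 0.0, -5.0]
force: [0.9, 0.6, -1.7]
grip_width: 0.0532
grasp_force: 15.0
```

{"name": "step_arm", "arguments": {"rows": [{"angular":[0,0,0],"slide":[-0.009,0.08,0],"jaw":0.4},{"angular":[0,0,0],"slide":[-0.009,0.08,0],"jaw":0.4},{"angular":[0,0,0],"slide":[-0.009,0.06,0],"jaw":0.4},{"angular":[0,0,0],"slide":[0,0,0],"jaw":0.4},{"angular":[0,0,0],"slide":[0,0,0],"jaw":0.4}]}}

```text
time_s: 5.7
tool_pos: [0.4896, -0.1923, 0.1222]
tool_rot: [-179.9, 0.0, -5.0]
force: [0.2, 0.4, -0.8]
grip_width: 0.0532
grasp_force: 15.0
```

{"name": "step_arm", "arguments": {"rows": [{"angular":[0,0,0],"slide":[0,0,0.06],"jaw":0.4},{"angular":[0,0,0],"slide":[0,0,0.06],"jaw":0.4},{"angular":[0,0,0],"slide":[0,0,0.03],"jaw":0.4},{"angular":[0,0,0],"slide":[0,0,0.016],"jaw":0.4},{"angular":[0,0,0],"slide":[0,0,0],"jaw":0.4},{"angular":[0,0,0],"slide":[0,0,0],"jaw":0.4}]}}

```text
time_s: 6.45
tool_pos: [0.4904, -0.1936, 0.0405]
tool_rot: [180.0, -0.1, -5.0]
force: [-0.5, -0.6, -1.1]
grip_width: 0.053
grasp_force: 15.0
```

```bash
cat > pic.py <<'E'
import sys,cv2,numpy as np
from h import *
def both(name,tb,sb):
    o=[]
    for n,b in(("top",tb),("side",sb)):
        im=env.read_camera(n)[:,:,::-1];cv2.imwrite(f"pics/raw_{n}.png",im)
        o.append(cv2.resize(im[b[1]:b[3],b[0]:b[2]],(400,int(400*(b[3]-b[1])/(b[2]-b[0]))),interpolation=cv2.INTER_CUBIC))
    H=max(x.shape[0] for x in o);o=[cv2.copyMakeBorder(x,0,H-x.shape[0],0,0,0) for x in o];cv2.imwrite(f"pics/{name}.png",np.hstack(o))
E
python3 -c "
from pic import *
both('p1',(260,110,420,260),(200,130,360,280))"
```

```text
(no output)
```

View pics/p1.png

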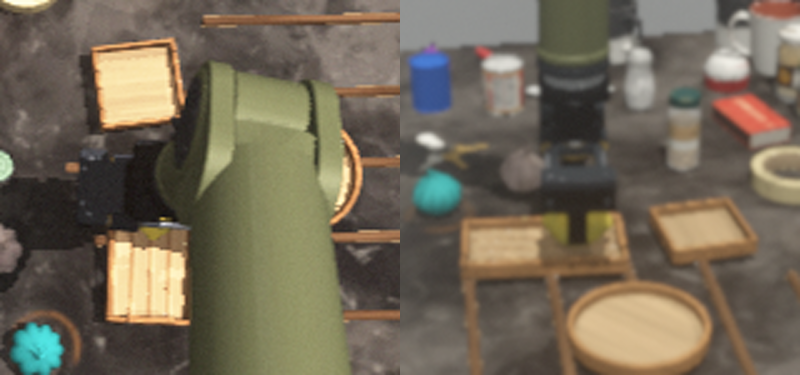

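The picture shows the lemon held within the far half of the oblong tray (side crop (578,232)). I'll lower the last few mm and release.

{"name": "step_arm", "arguments": {"rows": [{"angular":[0,0,0],"slide":[0,0,0.008],"jaw":0.4},{"angular":[0,0,0],"slide":[0,0,0],"jaw":0.4},{"angular":[0,0,0],"slide":[0,0,0],"jaw":0.4}]}}

```text
time_s: 6.92
tool_pos: [0.4901, -0.1937, 0.036]
tool_rot: [180.0, -0.1, -5.0]
force: [1.5, -0.5, 1.6]
grip_width: 0.0531
grasp_force: 15.0
```

{"name": "step_arm", "arguments": {"rows": [{"angular":[0,0,0],"slide":[0,0,0],"jaw":0.7},{"angular":[0,0,0],"slide":[0,0,0],"jaw":0.85},{"angular":[0,0,0],"slide":[0,0,0],"jaw":0.85},{"angular":[0,0,0],"slide":[0,0,0],"jaw":0.85},{"angular":[0,0,0],"slide":[0,0,-0.05],"jaw":0.85},{"angular":[0,0,0],"slide":[0,0,-0.08],"jaw":1},{"angular":[0,0,0],"slide":[0,0,-0.08],"jaw":1},{"angular":[0,0,0],"slide":[0,0,0],"jaw":1}]}}

```text
time_s: 7.92
tool_pos: [0.4919, -0.1941, 0.1441]
tool_rot: [179.8, -0.4, -5.0]
force: [0.1, 0.2, -0.5]
grip_width: 0.0863
grasp_force: 0.0
```

{"name": "step_arm", "arguments": {"rows": [{"angular":[0,0,0],"slide":[-0.0202,-0.0573,0],"jaw":1},{"angular":[0,0,0],"slide":[-0.0202,-0.0573,0],"jaw":1},{"angular":[0,0,0],"slide":[-0.0202,-0.0573,0],"jaw":1},{"angular":[0,0,0],"slide":[-0.0202,-0.0573,0],"jaw":1},{"angular":[0,0,0],"slide":[-0.0202,-0.0573,0],"jaw":1},{"angular":[0,0,0],"slide":[-0.0202,-0.0573,0],"jaw":1},{"angular":[0,0,0],"slide":[0,0,0.05],"jaw":1},{"angular":[0,0,0],"slide":[0,0,0.05],"jaw":1},{"angular":[0,0,0],"slide":[0,0,0],"jaw":1},{"angular":[0,0,0],"slide":[0,0,0],"jaw":1}], "newtons": 10}}

```text
time_s: 9.18
tool_pos: [0.4444, -0.0168, 0.0909]
tool_rot: [-180.0, -0.0, -5.0]
force: [0.8, -1.1, 0.9]
grip_width: 0.087
grasp_force: 0.0
```

```bash
python3 -c "
from pic import *
both('p2',(200,130,360,260),(200,150,330,270))"
```

```text
(no output)
```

View pics/p2.png

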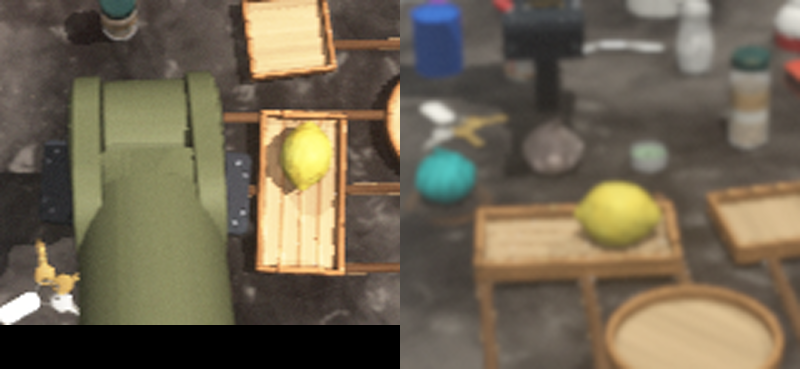

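The lemon lies inside the tray's far half (top crop (305,157)), and the gripper is centred over the garlic (side crop (550,148)).

{"name": "step_arm", "arguments": {"rows": [{"angular":[0,0,0],"slide":[0,0,0.05],"jaw":1},{"angular":[0,0,0],"slide":[0,0,0.05],"jaw":1},{"angular":[0,0,0],"slide":[0,0,0.03],"jaw":1},{"angular":[0,0,0],"slide":[0,0,0.019],"jaw":1},{"angular":[0,0,0],"slide":[0,0,0],"jaw":0.45},{"angular":[0,0,0],"slide":[0,0,0],"jaw":0.45},{"angular":[0,0,0],"slide":[0,0,0],"jaw":0.45},{"angular":[0,0,0],"slide":[0,0,0],"jaw":0.45},{"angular":[0,0,0],"slide":[0,0,0],"jaw":0.45}], "newtons": 10}}

```text
time_s: 10.4
tool_pos: [0.4447, -0.0169, 0.0165]
tool_rot: [180.0, -0.1, -5.0]
force: [-0.1, -0.7, 3.0]
grip_width: 0.0577
grasp_force: 10.0
```

{"name": "step_arm", "arguments": {"rows": [{"angular":[0,0,0],"slide":[0,0,-0.05],"jaw":0.45},{"angular":[0,0,0],"slide":[0,0,-0.08],"jaw":0.45},{"angular":[0,0,0],"slide":[0,0,-0.06],"jaw":0.45},{"angular":[0,0,0],"slide":[0,0,0],"jaw":0.45}]}}

```text
time_s: 10.9
tool_pos: [0.4461, -0.0171, 0.1132]
tool_rot: [179.9, -0.3, -5.0]
force: [-0.0, 0.3, -1.2]
grip_width: 0.0578
grasp_force: 10.0
```

{"name": "step_arm", "arguments": {"rows": [{"angular":[0,0,0],"slide":[-0.0082,0.0577,0],"jaw":0.45},{"angular":[0,0,0],"slide":[-0.0082,0.0577,0],"jaw":0.45},{"angular":[0,0,0],"slide":[-0.0082,0.0577,0],"jaw":0.45},{"angular":[0,0,0],"slide":[-0.0082,0.0577,0],"jaw":0.45},{"angular":[0,0,0],"slide":[-0.0082,0.0577,0],"jaw":0.45},{"angular":[0,0,0],"slide":[-0.0082,0.0577,0],"jaw":0.45},{"angular":[0,0,0],"slide":[0,0,0],"jaw":0.45},{"angular":[0,0,0],"slide":[0,0,0.05],"jaw":0.45},{"angular":[0,0,0],"slide":[0,0,0.05],"jaw":0.45},{"angular":[0,0,0],"slide":[0,0,0],"jaw":0.45}]}}

```text
time_s: 12.15
tool_pos: [0.4026, -0.1851, 0.0588]
tool_rot: [-179.8, 0.3, -4.9]
force: [-1.1, 0.5, 0.1]
grip_width: 0.058
grasp_force: 10.0
```

{"name": "step_arm", "arguments": {"rows": [{"angular":[0,0,0],"slide":[0,0,0.03],"jaw":0.45},{"angular":[0,0,0],"slide":[0,0,0.018],"jaw":0.45},{"angular":[0,0,0],"slide":[0,0,0],"jaw":0.45},{"angular":[0,0,0],"slide":[0,0,0],"jaw":0.45}]}}

```text
time_s: 12.65
tool_pos: [0.4049, -0.1872, 0.0374]
tool_rot: [180.0, -0.0, -5.0]
force: [-0.4, -0.3, -0.3]
grip_width: 0.0579
grasp_force: 10.0
```

{"name": "step_arm", "arguments": {"rows": [{"angular":[0,0,0],"slide":[0,0,0.005],"jaw":0.45},{"angular":[0,0,0],"slide":[0,0,0],"jaw":0.45},{"angular":[0,0,0],"slide":[0,0,0],"jaw":0.72},{"angular":[0,0,0],"slide":[0,0,0],"jaw":0.85},{"angular":[0,0,0],"slide":[0,0,0],"jaw":0.85},{"angular":[0,0,0],"slide":[0,0,0],"jaw":0.85},{"angular":[0,0,0],"slide":[0,0,-0.05],"jaw":0.85},{"angular":[0,0,0],"slide":[0,0,-0.08],"jaw":1},{"angular":[0,0,0],"slide":[0,0,-0.08],"jaw":1},{"angular":[0,0,0],"slide":[0,0,0],"jaw":1}]}}

```text
time_s: 13.9
tool_pos: [0.4069, -0.1882, 0.1427]
tool_rot: [179.8, -0.3, -5.0]
force: [0.6, -0.9, 0.3]
grip_width: 0.0857
grasp_force: 0.0
```

{"name": "step_arm", "arguments": {"rows": [{"angular":[0,0,0],"slide":[0.0383,-0.0802,-0.004],"jaw":1},{"angular":[0,0,0],"slide":[0.0383,-0.0802,-0.004],"jaw":1},{"angular":[0,0,0],"slide":[0.0383,-0.0802,-0.004],"jaw":1},{"angular":[0,0,0],"slide":[0.0383,-0.0802,-0.004],"jaw":1},{"angular":[0,0,0],"slide":[0.0383,-0.0802,-0.004],"jaw":1},{"angular":[0,0,0],"slide":[0.0383,-0.0802,-0.004],"jaw":1},{"angular":[0,0,0],"slide":[0.0383,-0.0802,-0.004],"jaw":1},{"angular":[0,0,0],"slide":[0.0383,-0.0802,-0.004],"jaw":1},{"angular":[0,0,0],"slide":[0.0383,-0.0802,-0.004],"jaw":1},{"angular":[0,0,0],"slide":[0.0383,-0.0802,-0.004],"jaw":1}], "newtons": 20}}

```text
time_s: 15.15
tool_pos: [0.6305, 0.1965, 0.1577]
tool_rot: [180.0, 0.1, -5.0]
force: [0.5, -0.2, -0.1]
grip_width: 0.087
grasp_force: 0.0
```

{"name": "step_arm", "arguments": {"rows": [{"angular":[0,0,0],"slide":[0,0,0],"jaw":1},{"angular":[0,0,0],"slide":[0,0,0],"jaw":1},{"angular":[0,0,0],"slide":[0,0,0],"jaw":1}]}}

```text
time_s: 15.52
tool_pos: [0.6302, 0.1937, 0.1589]
tool_rot: [179.9, 0.0, -5.1]
force: [-0.3, 0.6, -0.2]
grip_width: 0.0869
grasp_force: 0.0
```

```bash
python3 -c "
from pic import *
both('p3',(140,100,370,270),(220,130,350,270))"
```

```text
(no output)
```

View pics/p3.png

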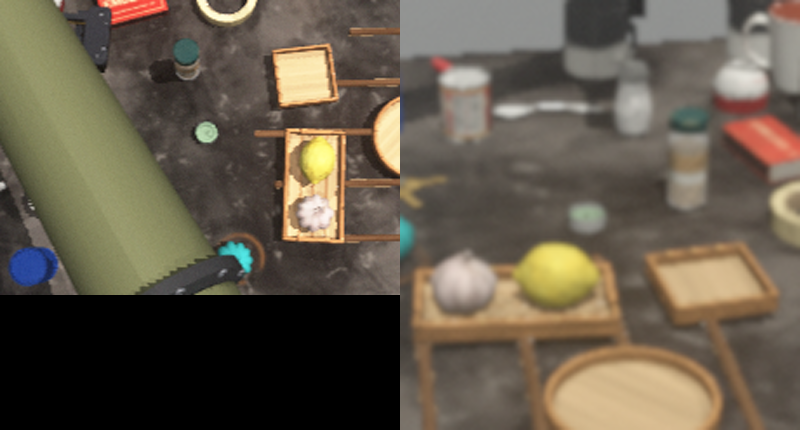

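Lemon and garlic are both in the oblong tray (top crop (318,160) and (314,212)), and the other things are in place. Now the shaker.

{"name": "step_arm", "arguments": {"rows": [{"angular":[0,0,0],"slide":[0.005,0,0.06],"jaw":1},{"angular":[0,0,0],"slide":[0,0,0.07],"jaw":1},{"angular":[0,0,0],"slide":[0,0,0.07],"jaw":1},{"angular":[0,0,0],"slide":[0,0,0.04],"jaw":1},{"angular":[0,0,0],"slide":[0,0,0.02],"jaw":1},{"angular":[0,0,0],"slide":[0,0,0],"jaw":0.3},{"angular":[0,0,0],"slide":[0,0,0],"jaw":0.3},{"angular":[0,0,0],"slide":[0,0,0],"jaw":0.3},{"angular":[0,0,0],"slide":[0,0,0],"jaw":0.3},{"angular":[0,0,0],"slide":[0,0,0],"jaw":0.3}], "newtons": 20}}

```text
time_s: 16.88
tool_pos: [0.633, 0.1954, 0.0298]
tool_rot: [180.0, -0.0, -5.0]
force: [0.9, -0.4, 0.1]
grip_width: 0.0451
grasp_force: 0.0
```

{"name": "step_arm", "arguments": {"rows": [{"angular":[0,0,0],"slide":[0,0,0],"jaw":0.3},{"angular":[0,0,0],"slide":[0,0,0],"jaw":0.3}]}}

```text
time_s: 17.12
tool_pos: [0.633, 0.1953, 0.0297]
tool_rot: [180.0, -0.0, -5.0]
force: [-0.7, -0.7, 1.2]
grip_width: 0.0405
grasp_force: 20.0
```

{"name": "step_arm", "arguments": {"rows": [{"angular":[0,0,0],"slide":[0,0,-0.05],"jaw":0.3},{"angular":[0,0,0],"slide":[0,0,-0.09],"jaw":0.3},{"angular":[0,0,0],"slide":[0,0,-0.09],"jaw":0.3},{"angular":[0,0,0],"slide":[0,0,-0.07],"jaw":0.3},{"angular":[0,0,0],"slide":[-0.0033,0.05,0],"jaw":0.3},{"angular":[0,0,0],"slide":[-0.0033,0.08,0],"jaw":0.3},{"angular":[0,0,0],"slide":[-0.0033,0.08,0],"jaw":0.3},{"angular":[0,0,0],"slide":[-0.0033,0.08,0],"jaw":0.3},{"angular":[0,0,0],"slide":[-0.0033,0.08,0],"jaw":0.3},{"angular":[0,0,0],"slide":[-0.0033,0.08,0],"jaw":0.3}]}}

```text
time_s: 18.38
tool_pos: [0.6029, -0.0291, 0.1793]
tool_rot: [180.0, 0.0, -5.0]
force: [0.1, -0.7, -1.4]
grip_width: 0.0407
grasp_force: 20.0
```

{"name": "step_arm", "arguments": {"rows": [{"angular":[0,0,0],"slide":[-0.0033,0.08,0],"jaw":0.3},{"angular":[0,0,0],"slide":[-0.0033,0.08,0],"jaw":0.3},{"angular":[0,0,0],"slide":[-0.0033,0.08,0],"jaw":0.3},{"angular":[0,0,0],"slide":[-0.0033,0.08,0],"jaw":0.3},{"angular":[0,0,0],"slide":[-0.0033,0.08,0],"jaw":0.3},{"angular":[0,0,0],"slide":[-0.0033,0.08,0],"jaw":0.3},{"angular":[0,0,0],"slide":[-0.0033,0.08,0],"jaw":0.3},{"angular":[0,0,0],"slide":[-0.0033,0.08,0],"jaw":0.3},{"angular":[0,0,0],"slide":[-0.0033,0.03,0],"jaw":0.3},{"angular":[0,0,0],"slide":[0,0,0],"jaw":0.3}]}}

```text
time_s: 19.62
tool_pos: [0.5589, -0.3604, 0.1791]
tool_rot: [-179.9, 0.0, -5.1]
force: [-0.3, 1.1, -0.5]
grip_width: 0.0406
grasp_force: 20.0
```

{"name": "step_arm", "arguments": {"rows": [{"angular":[0,0,0],"slide":[0,0,0],"jaw":0.3},{"angular":[0,0,0],"slide":[0,0,0],"jaw":0.3},{"angular":[0,0,0],"slide":[0,0,0],"jaw":0.3}]}}

```text
time_s: 20.0
tool_pos: [0.5598, -0.3591, 0.1798]
tool_rot: [180.0, -0.0, -4.9]
force: [0.2, -0.2, -1.0]
grip_width: 0.0406
grasp_force: 20.0
```

{"name": "step_arm", "arguments": {"rows": [{"angular":[0,0,0],"slide":[0.002,0.003,0.06],"jaw":0.3},{"angular":[0,0,0],"slide":[0,0,0.07],"jaw":0.3},{"angular":[0,0,0],"slide":[0,0,0.07],"jaw":0.3},{"angular":[0,0,0],"slide":[0,0,0.04],"jaw":0.3},{"angular":[0,0,0],"slide":[0,0,0.018],"jaw":0.3},{"angular":[0,0,0],"slide":[0,0,0],"jaw":0.3},{"angular":[0,0,0],"slide":[0,0,0],"jaw":0.3}]}}

```text
time_s: 20.88
tool_pos: [0.5611, -0.3624, 0.0521]
tool_rot: [179.9, -0.1, -5.0]
force: [1.0, 0.0, -1.2]
grip_width: 0.0408
grasp_force: 20.0
```

```bash
python3 -c "
from pic import *
both('p4',(140,100,370,270),(220,190,350,290))"
```

```text
(no output)
```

View pics/p4.png

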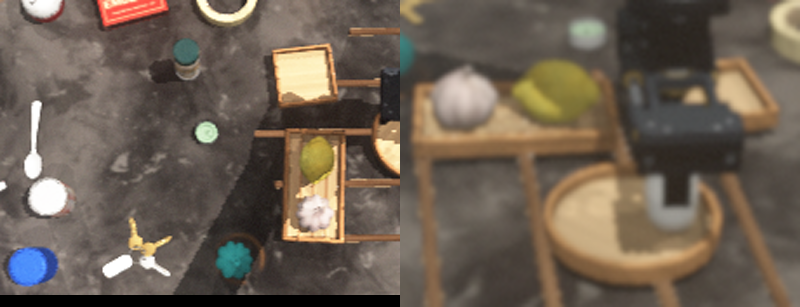

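The shaker is inside the far half of the round tray (side crop (672,205)). I'll lower it and release.

{"name": "step_arm", "arguments": {"rows": [{"angular":[0,0,0],"slide":[0,0,0.008],"jaw":0.3},{"angular":[0,0,0],"slide":[0,0,0],"jaw":0.3},{"angular":[0,0,0],"slide":[0,0,0],"jaw":0.3}]}}

```text
time_s: 21.35
tool_pos: [0.5609, -0.3624, 0.0477]
tool_rot: [179.9, -0.1, -5.0]
force: [-0.4, -0.4, 5.7]
grip_width: 0.0405
grasp_force: 20.0
```

{"name": "step_arm", "arguments": {"rows": [{"angular":[0,0,0],"slide":[0,0,0],"jaw":0.6},{"angular":[0,0,0],"slide":[0,0,0],"jaw":0.75},{"angular":[0,0,0],"slide":[0,0,0],"jaw":0.75},{"angular":[0,0,0],"slide":[0,0,0],"jaw":0.75},{"angular":[0,0,0],"slide":[0,0,-0.05],"jaw":0.75},{"angular":[0,0,0],"slide":[0,0,-0.08],"jaw":0.75},{"angular":[0,0,0],"slide":[0,0,-0.08],"jaw":0.75},{"angular":[0,0,0],"slide":[0,0,-0.04],"jaw":1},{"angular":[0,0,0],"slide":[0,0,0],"jaw":1}]}}

```text
time_s: 22.48
tool_pos: [0.5608, -0.3622, 0.1727]
tool_rot: [179.9, -0.1, -5.0]
force: [-0.4, 0.4, -0.6]
grip_width: 0.0778
grasp_force: 0.0
```

{"name": "step_arm", "arguments": {"rows": [{"angular":[0,0,0],"slide":[0.0123,-0.0752,0],"jaw":1},{"angular":[0,0,0],"slide":[0.0123,-0.0752,0],"jaw":1},{"angular":[0,0,0],"slide":[0.0123,-0.0752,0],"jaw":1},{"angular":[0,0,0],"slide":[0.0123,-0.0752,0],"jaw":1},{"angular":[0,0,0],"slide":[0.0123,-0.0752,0],"jaw":1},{"angular":[0,0,0],"slide":[0.0123,-0.0752,0],"jaw":1},{"angular":[0,0,0],"slide":[0.0123,-0.0752,0],"jaw":1},{"angular":[0,0,0],"slide":[0.0123,-0.0752,0],"jaw":1},{"angular":[0,0,0],"slide":[0.0123,-0.0752,0],"jaw":1},{"angular":[0,0,0],"slide":[0.0123,-0.0752,0],"jaw":1}]}}

```text
time_s: 23.72
tool_pos: [0.6532, 0.0082, 0.1688]
tool_rot: [180.0, 0.2, -5.0]
force: [0.1, 0.4, 0.4]
grip_width: 0.0868
grasp_force: 0.0
```

{"name": "step_arm", "arguments": {"rows": [{"angular":[0,0,0],"slide":[0,0,0],"jaw":1},{"angular":[0,0,0],"slide":[0,0,0],"jaw":1},{"angular":[0,0,0],"slide":[0,0,0],"jaw":1}]}}

```text
time_s: 24.1
tool_pos: [0.6538, 0.0051, 0.1705]
tool_rot: [179.9, 0.1, -5.2]
force: [0.1, 0.1, 0.4]
grip_width: 0.0869
grasp_force: 0.0
```

```bash
python3 -c "
from pic import *
both('p5',(190,90,420,270),(220,130,350,290))"
```

```text
(no output)
```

View pics/p5.png

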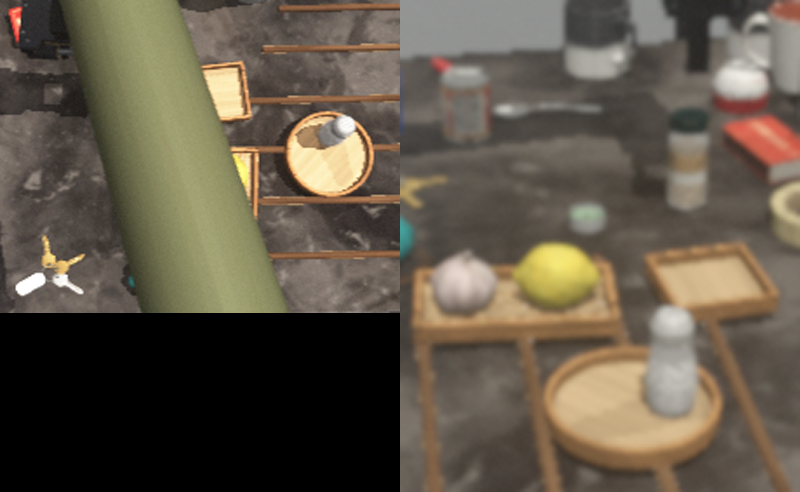

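The shaker stands upright in the round tray (side crop (672,360)). Next, the jar.

{"name": "step_arm", "arguments": {"rows": [{"angular":[0,0,0],"slide":[0,0,0.06],"jaw":1},{"angular":[0,0,0],"slide":[0,0,0.07],"jaw":1},{"angular":[0,0,0],"slide":[0,0,0.07],"jaw":1},{"angular":[0,0,0],"slide":[0,0,0.04],"jaw":1},{"angular":[0,0,0],"slide":[0,0,0.01],"jaw":1},{"angular":[0,0,0],"slide":[0,0,0],"jaw":0.3},{"angular":[0,0,0],"slide":[0,0,0],"jaw":0.3},{"angular":[0,0,0],"slide":[0,0,0],"jaw":0.3},{"angular":[0,0,0],"slide":[0,0,0],"jaw":0.3},{"angular":[0,0,0],"slide":[0,0,0],"jaw":0.3}], "newtons": 20}}

```text
time_s: 25.45
tool_pos: [0.6544, 0.0073, 0.0468]
tool_rot: [180.0, -0.0, -5.0]
force: [-0.1, 0.2, -0.3]
grip_width: 0.0449
grasp_force: 0.0
```

{"name": "step_arm", "arguments": {"rows": [{"angular":[0,0,0],"slide":[0,0,0],"jaw":0.3},{"angular":[0,0,0],"slide":[0,0,0],"jaw":0.3}]}}

```text
time_s: 25.7
tool_pos: [0.6543, 0.0074, 0.0466]
tool_rot: [180.0, -0.0, -5.0]
force: [-0.2, -0.7, 1.0]
grip_width: 0.0404
grasp_force: 20.0
```

{"name": "step_arm", "arguments": {"rows": [{"angular":[0,0,0],"slide":[0,0,-0.05],"jaw":0.3},{"angular":[0,0,0],"slide":[0,0,-0.09],"jaw":0.3},{"angular":[0,0,0],"slide":[0,0,-0.09],"jaw":0.3},{"angular":[0,0,0],"slide":[0,0,-0.06],"jaw":0.3},{"angular":[0,0,0],"slide":[0,0,0],"jaw":0.3}]}}

```text
time_s: 26.32
tool_pos: [0.6558, 0.0077, 0.1944]
tool_rot: [-180.0, -0.3, -5.0]
force: [-0.0, -0.0, -0.7]
grip_width: 0.0406
grasp_force: 20.0
```

{"name": "step_arm", "arguments": {"rows": [{"angular":[0,0,0],"slide":[-0.0249,0.0761,0],"jaw":0.3},{"angular":[0,0,0],"slide":[-0.0249,0.0761,0],"jaw":0.3},{"angular":[0,0,0],"slide":[-0.0249,0.0761,0],"jaw":0.3},{"angular":[0,0,0],"slide":[-0.0249,0.0761,0],"jaw":0.3},{"angular":[0,0,0],"slide":[-0.0249,0.0761,0],"jaw":0.3},{"angular":[0,0,0],"slide":[-0.0249,0.0761,0],"jaw":0.3},{"angular":[0,0,0],"slide":[-0.0249,0.0761,0],"jaw":0.3},{"angular":[0,0,0],"slide":[-0.0249,0.0761,0],"jaw":0.3},{"angular":[0,0,0],"slide":[-0.0249,0.0761,0],"jaw":0.3},{"angular":[0,0,0],"slide":[-0.0249,0.0761,0],"jaw":0.3}]}}

```text
time_s: 27.58
tool_pos: [0.4954, -0.3616, 0.1895]
tool_rot: [-179.9, 0.1, -5.0]
force: [-0.0, -0.7, 0.7]
grip_width: 0.0408
grasp_force: 20.0
```

{"name": "step_arm", "arguments": {"rows": [{"angular":[0,0,0],"slide":[0,0,0],"jaw":0.3},{"angular":[0,0,0],"slide":[0,0,0],"jaw":0.3},{"angular":[0,0,0],"slide":[0,0,0],"jaw":0.3},{"angular":[0,0,0],"slide":[0,0,0],"jaw":0.3}]}}

```text
time_s: 28.08
tool_pos: [0.4976, -0.3596, 0.1915]
tool_rot: [-180.0, 0.0, -4.9]
force: [-0.7, 1.6, -0.5]
grip_width: 0.0406
grasp_force: 20.0
```

{"name": "step_arm", "arguments": {"rows": [{"angular":[0,0,0],"slide":[0,0.003,0.06],"jaw":0.3},{"angular":[0,0,0],"slide":[0,0,0.07],"jaw":0.3},{"angular":[0,0,0],"slide":[0,0,0.06],"jaw":0.3},{"angular":[0,0,0],"slide":[0,0,0.04],"jaw":0.3},{"angular":[0,0,0],"slide":[0,0,0.016],"jaw":0.3},{"angular":[0,0,0],"slide":[0,0,0],"jaw":0.3},{"angular":[0,0,0],"slide":[0,0,0],"jaw":0.3},{"angular":[0,0,0],"slide":[0,0,0],"jaw":0.3}]}}

```text
time_s: 29.08
tool_pos: [0.4975, -0.3628, 0.0697]
tool_rot: [179.9, -0.1, -5.0]
force: [-0.0, 0.5, -0.7]
grip_width: 0.0408
grasp_force: 20.0
```

{"name": "step_arm", "arguments": {"rows": [{"angular":[0,0,0],"slide":[0,0,0.009],"jaw":0.3},{"angular":[0,0,0],"slide":[0,0,0],"jaw":0.3},{"angular":[0,0,0],"slide":[0,0,0],"jaw":0.3}]}}

```text
time_s: 29.45
tool_pos: [0.4974, -0.3629, 0.0647]
tool_rot: [179.9, -0.1, -5.0]
force: [0.9, -0.3, 2.5]
grip_width: 0.0407
grasp_force: 20.0
```

{"name": "step_arm", "arguments": {"rows": [{"angular":[0,0,0],"slide":[0,0,0],"jaw":0.6},{"angular":[0,0,0],"slide":[0,0,0],"jaw":0.75},{"angular":[0,0,0],"slide":[0,0,0],"jaw":0.75},{"angular":[0,0,0],"slide":[0,0,0],"jaw":0.75},{"angular":[0,0,0],"slide":[0,0,-0.05],"jaw":0.75},{"angular":[0,0,0],"slide":[0,0,-0.08],"jaw":0.75},{"angular":[0,0,0],"slide":[0,0,-0.08],"jaw":0.75},{"angular":[0,0,0],"slide":[0,0,-0.04],"jaw":1},{"angular":[0,0,0],"slide":[0,0,0],"jaw":1}]}}

```text
time_s: 30.58
tool_pos: [0.4975, -0.3627, 0.1902]
tool_rot: [179.9, -0.1, -5.0]
force: [-0.4, 0.2, -0.3]
grip_width: 0.078
grasp_force: 0.0
```

{"name": "step_arm", "arguments": {"rows": [{"angular":[0,0,0],"slide":[-0.0147,-0.077,0],"jaw":1},{"angular":[0,0,0],"slide":[-0.0147,-0.077,0],"jaw":1},{"angular":[0,0,0],"slide":[-0.0147,-0.077,0],"jaw":1},{"angular":[0,0,0],"slide":[-0.0147,-0.077,0],"jaw":1},{"angular":[0,0,0],"slide":[-0.0147,-0.077,0],"jaw":1},{"angular":[0,0,0],"slide":[-0.0147,-0.077,0],"jaw":1},{"angular":[0,0,0],"slide":[-0.0147,-0.077,0],"jaw":1},{"angular":[0,0,0],"slide":[-0.0147,-0.077,0],"jaw":1},{"angular":[0,0,0],"slide":[-0.0147,-0.077,0],"jaw":1},{"angular":[0,0,0],"slide":[-0.0147,-0.077,0],"jaw":1}]}}

```text
time_s: 31.82
tool_pos: [0.4558, 0.0286, 0.1871]
tool_rot: [-180.0, 0.2, -5.0]
force: [0.1, 0.3, 1.3]
grip_width: 0.0868
grasp_force: 0.0
```

{"name": "step_arm", "arguments": {"rows": [{"angular":[0,0,0],"slide":[-0.0147,-0.077,0],"jaw":1},{"angular":[0,0,0],"slide":[-0.0147,-0.077,0],"jaw":1},{"angular":[0,0,0],"slide":[-0.0147,-0.077,0],"jaw":1},{"angular":[0,0,0],"slide":[-0.0147,-0.077,0],"jaw":1},{"angular":[0,0,0],"slide":[-0.0147,-0.077,0],"jaw":1},{"angular":[0,0,0],"slide":[0,0,0],"jaw":1},{"angular":[0,0,0],"slide":[0,0,0],"jaw":1},{"angular":[0,0,0],"slide":[0,0,0],"jaw":1},{"angular":[0,0,0],"slide":[0,0,0],"jaw":1}]}}

```text
time_s: 32.95
tool_pos: [0.4378, 0.2215, 0.1888]
tool_rot: [180.0, 0.0, -5.1]
force: [-0.3, -0.0, -0.4]
grip_width: 0.0874
grasp_force: 0.0
```

```bash
python3 -c "
from pic import *
both('p6',(90,90,400,270),(200,110,350,290))"
```

```text
(no output)
```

View pics/p6.png

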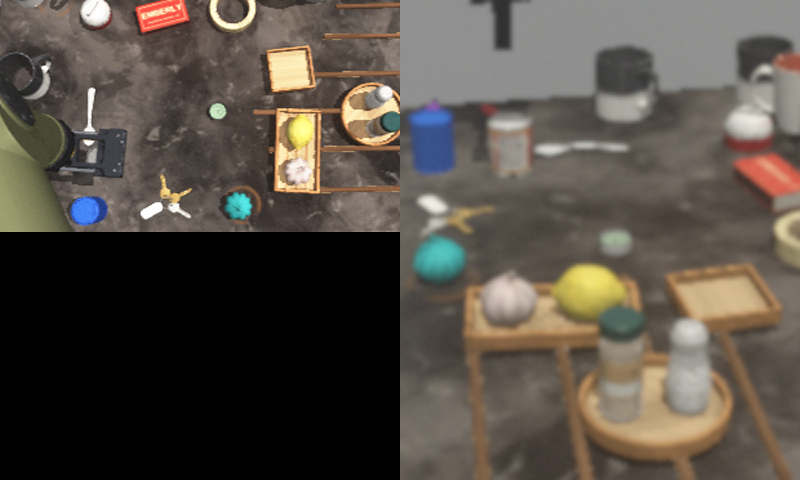

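The jar (side crop (620,365)) and shaker (688,370) stand upright in the round tray, and the gripper is above the tin. Going down.

{"name": "step_arm", "arguments": {"rows": [{"angular":[0,0,0],"slide":[0,0,0.06],"jaw":1},{"angular":[0,0,0],"slide":[0,0,0.08],"jaw":1},{"angular":[0,0,0],"slide":[0,0,0.08],"jaw":1},{"angular":[0,0,0],"slide":[0,0,0.06],"jaw":1},{"angular":[0,0,0],"slide":[0,0,0.03],"jaw":1},{"angular":[0,0,0],"slide":[0,0,0.006],"jaw":1},{"angular":[0,0,0],"slide":[0,0,0],"jaw":0.45},{"angular":[0,0,0],"slide":[0,0,0],"jaw":0.45},{"angular":[0,0,0],"slide":[0,0,0],"jaw":0.45},{"angular":[0,0,0],"slide":[0,0,0],"jaw":0.45}], "newtons": 25}}

```text
time_s: 34.3
tool_pos: [0.4379, 0.2226, 0.0315]
tool_rot: [180.0, -0.0, -5.0]
force: [-0.6, -0.4, 3.0]
grip_width: 0.0569
grasp_force: 25.0
```

{"name": "step_arm", "arguments": {"rows": [{"angular":[0,0,0],"slide":[0,0,0],"jaw":0.45},{"angular":[0,0,0],"slide":[0,0,0],"jaw":0.45}]}}

```text
time_s: 34.55
tool_pos: [0.4379, 0.2226, 0.0315]
tool_rot: [180.0, -0.0, -5.0]
force: [-1.1, -1.3, 5.2]
grip_width: 0.0568
grasp_force: 25.0
```

{"name": "step_arm", "arguments": {"rows": [{"angular":[0,0,0],"slide":[0,0,-0.04],"jaw":0.45},{"angular":[0,0,0],"slide":[0,0,-0.08],"jaw":0.45},{"angular":[0,0,0],"slide":[0,0,-0.08],"jaw":0.45},{"angular":[0,0,0],"slide":[0,0,-0.04],"jaw":0.45},{"angular":[0,0,0],"slide":[0.0417,0.0705,0],"jaw":0.45},{"angular":[0,0,0],"slide":[0.0417,0.0705,0],"jaw":0.45},{"angular":[0,0,0],"slide":[0.0417,0.0705,0],"jaw":0.45},{"angular":[0,0,0],"slide":[0.0417,0.0705,0],"jaw":0.45},{"angular":[0,0,0],"slide":[0.0417,0.0705,0],"jaw":0.45},{"angular":[0,0,0],"slide":[0.0417,0.0705,0],"jaw":0.45}]}}

```text
time_s: 35.8
tool_pos: [0.5439, -0.0, 0.1518]
tool_rot: [-180.0, -0.0, -5.0]
force: [-0.3, 0.7, -0.9]
grip_width: 0.057
grasp_force: 25.0
```

{"name": "step_arm", "arguments": {"rows": [{"angular":[0,0,0],"slide":[0.0417,0.0705,0],"jaw":0.45},{"angular":[0,0,0],"slide":[0.0417,0.0705,0],"jaw":0.45},{"angular":[0,0,0],"slide":[0.0417,0.0705,0],"jaw":0.45},{"angular":[0,0,0],"slide":[0.0417,0.0705,0],"jaw":0.45},{"angular":[0,0,0],"slide":[0.0417,0.0705,0],"jaw":0.45},{"angular":[0,0,0],"slide":[0,0,0],"jaw":0.45},{"angular":[0,0,0],"slide":[0,0,0],"jaw":0.45},{"angular":[0,0,0],"slide":[0,0,0],"jaw":0.45},{"angular":[0,0,0],"slide":[0,0,0],"jaw":0.45}]}}

```text
time_s: 36.92
tool_pos: [0.632, -0.1825, 0.1515]
tool_rot: [180.0, -0.0, -4.9]
force: [-1.6, 1.0, -1.7]
grip_width: 0.0569
grasp_force: 25.0
```

{"name": "step_arm", "arguments": {"rows": [{"angular":[0,0,0],"slide":[0.002,0.002,0.05],"jaw":0.45},{"angular":[0,0,0],"slide":[0,0,0.07],"jaw":0.45},{"angular":[0,0,0],"slide":[0,0,0.05],"jaw":0.45},{"angular":[0,0,0],"slide":[0,0,0.026],"jaw":0.45},{"angular":[0,0,0],"slide":[0,0,0],"jaw":0.45},{"angular":[0,0,0],"slide":[0,0,0],"jaw":0.45},{"angular":[0,0,0],"slide":[0,0,0],"jaw":0.45}]}}

```text
time_s: 37.8
tool_pos: [0.6339, -0.185, 0.0544]
tool_rot: [180.0, -0.1, -5.0]
force: [0.2, 0.1, -1.7]
grip_width: 0.0571
grasp_force: 25.0
```

```bash
python3 -c "
from pic import *
both('p7',(270,90,400,250),(230,170,350,290))"
```

```text
(no output)
```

View pics/p7.png

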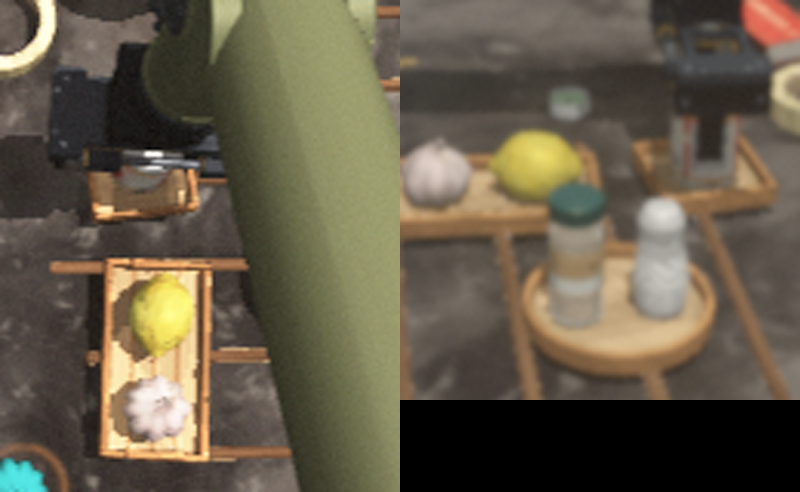

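The tin is held centred over the square tray (side crop (703,160)). I'll lower the last 6 mm and release.

{"name": "step_arm", "arguments": {"rows": [{"angular":[0,0,0],"slide":[0,0,0.007],"jaw":0.45},{"angular":[0,0,0],"slide":[0,0,0.004],"jaw":0.45},{"angular":[0,0,0],"slide":[0,0,0],"jaw":0.45},{"angular":[0,0,0],"slide":[0,0,0],"jaw":0.45}]}}

```text
time_s: 38.4
tool_pos: [0.6331, -0.1849, 0.0487]
tool_rot: [180.0, -0.0, -5.0]
force: [-3.1, 0.9, 4.9]
grip_width: 0.0568
grasp_force: 25.0
```

{"name": "step_arm", "arguments": {"rows": [{"angular":[0,0,0],"slide":[0,0,0],"jaw":0.7},{"angular":[0,0,0],"slide":[0,0,0],"jaw":0.9},{"angular":[0,0,0],"slide":[0,0,0],"jaw":0.9},{"angular":[0,0,0],"slide":[0,0,0],"jaw":0.9},{"angular":[0,0,0],"slide":[0,0,-0.05],"jaw":0.9},{"angular":[0,0,0],"slide":[0,0,-0.08],"jaw":0.9},{"angular":[0,0,0],"slide":[0,0,-0.1],"jaw":0.9},{"angular":[0,0,0],"slide":[0,0,-0.06],"jaw":0.9},{"angular":[0,0,0],"slide":[0,0,0],"jaw":1}]}}

```text
time_s: 39.52
tool_pos: [0.6348, -0.1848, 0.1957]
tool_rot: [179.9, -0.3, -5.0]
force: [0.4, -0.7, -0.5]
grip_width: 0.0822
grasp_force: 0.0
```

{"name": "step_arm", "arguments": {"rows": [{"angular":[0,0,0],"slide":[-0.04,-0.08,0],"jaw":1},{"angular":[0,0,0],"slide":[-0.04,-0.08,0],"jaw":1},{"angular":[0,0,0],"slide":[-0.04,-0.08,0],"jaw":1},{"angular":[0,0,0],"slide":[-0.04,-0.08,0],"jaw":1},{"angular":[0,0,0],"slide":[-0.04,-0.08,0],"jaw":1},{"angular":[0,0,0],"slide":[0,-0.08,0],"jaw":1},{"angular":[0,0,0],"slide":[0,-0.04,0],"jaw":1},{"angular":[0,0,0],"slide":[0,0,0],"jaw":1},{"angular":[0,0,0],"slide":[0,0,0],"jaw":1},{"angular":[0,0,0],"slide":[0,0,0],"jaw":1}]}}

```text
time_s: 40.78
tool_pos: [0.5561, 0.0811, 0.192]
tool_rot: [180.0, 0.0, -5.2]
force: [-0.0, -0.6, -0.0]
grip_width: 0.0871
grasp_force: 0.0
```

```bash
python3 -c "
from pic import *
both('p8',(150,80,400,270),(200,120,350,290))"
```

```text
(no output)
```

View pics/p8.png

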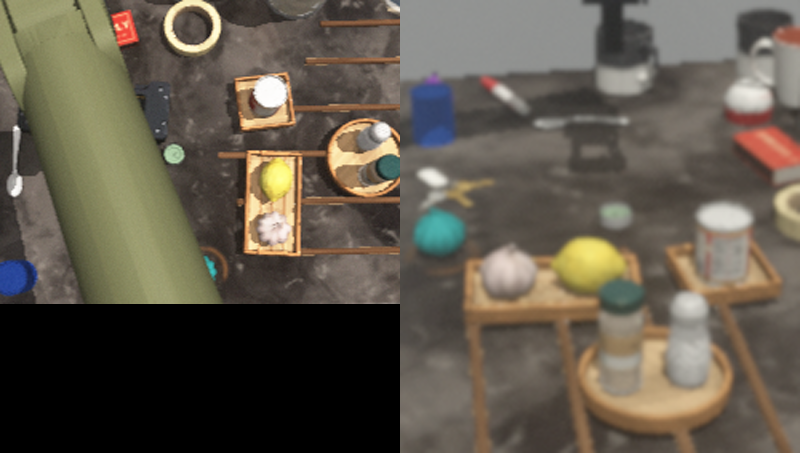

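The tin stands in the square tray (side crop (723,243)), the shaker and jar stand upright in the round tray, and the lemon and garlic lie side by side in the oblong tray. The spoon and candle are unmoved. Handing in.

```bash
python3 -c "
from cell import env
print(env.sign_off())"
```

```text
the job is handed in; nothing more can be done
None
```

The job is handed in at about 41 s of the allowed 122 s; the last pictures show all five things inside their trays, with the teaspoon and candle where they were.

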